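# Load the bottle roller and set its speed ring

### The arm

A 6-joint arm with a two-finger parallel gripper is mounted at the origin on a cart in front of the work surface, level with it; the furniture and walls round the work are solid. World frame = base frame: x ahead of the robot, y to its left, z up, the work surface at z = 0. Lengths are in m, angles in rad, forces in N, time in s.
With the tool pointing down it reaches from about 0.225 to 0.875 m from the base axis. Payload 3.4 kg.
Tool frame: the origin (TCP) lies at the very end of the fingers, on their centre line; the grasp point (between the pads) lies 19 mm behind it; z points along the fingers, x is the direction in which the jaws open and shut, and the axes are right-handed (so a half turn about z gives the same grasp; the last joint's range is limited). The gripper opens to 85 mm and grips with 20 to 120 N. Pads are 22 mm wide; open, the fingers measure 114 mm over their backs; the gripper's body (76 mm by 85 mm) begins 54 mm behind the grasp point. The pads swing forward as they close: fully open they stand 13 mm farther back than shut.
Start: joints at [-1.414, 0.276, 1.505, -0, 1.361, -0.121], TCP at [0.158, -0.553, 0.231] pointing down, gripper open.
Joint ranges: [-2.89, 2.89], [-0.75, 2.08], [0.22, 2.7], [-1.18, 4.32], [0.11, 2.71], [-2.7, 2.7]. Speed limits (rad/s): [2.57, 2.57, 3.14, 3.14, 3.14, 3.14].

### API

Orientations are given as a unit quaternion [w, x, y, z].
In Python, from rig import manip gives the robot as it stands.
- The arm moves only by the tool carry_out, never from a script. Its argument "series" is a list of rows, each a list of 2 entries, a list of its own where there are three numbers: the shift along the tool's x, y, z in mm, then the turn about the tool's z in degrees. A call has 1 to 10 rows; each row shifts and turns the pose as measured when the row begins, along the tool's axes as they then stand; what a row does not reach is not made up. A row lasts 1/12 s, in which the tool goes at most 41.7 mm and 7.16 degrees, less where a joint would pass 70% of its speed; a pose out of reach is approached as far as the arm can. A call is refused whole if a number of a shift passes 41.7 or a number of a turn 7.16, either way. A call with a gripper value outside its range is refused whole. "fingers" is the finger opening in mm, from 0 to 85.4, set as the call begins (left out, the last holds). The fingers move at their own pace and stop on an object; "squeeze" is the grip in N (left out, the last holds). Time passes only in rows, so rows that do not move let the fingers close. It gives the time, the measured TCP pose, the force and the opening at its end, in the units of the state.
- manip.get_state(): the state, without advancing time (a new reading comes with each control period).
- manip.get_image(name): name is "side" or "top" or "wrist"; returns a dict with "frame" (480x640x3 uint8, blue, green, red), "K" (3x3 intrinsics, pixels), "rvec" (rotation vector, rad) and "tvec" (3), from world to camera coordinates, as OpenCV has them; the wrist camera has in their place "mount" (4x4, takes a point from camera to tool coordinates, whose origin is the TCP and whose axes are the tool frame's). Camera axes: x right, y down, z forward; pixel columns grow to the right and rows downward; lengths in m; the calibration is good to about 2 mm. A picture is of the moment at which its call begins: read the wrist's pose just before it. There is no depth.
- manip.sign_off(): hands the job in, once; it reports no verdict.
The state is a dict: "clock": time; "qpos": joint angles; "qd": joint speeds; "effort": joint torques, N m; "position": TCP position; "ee_rot": TCP orientation; "contact_force": force on the tool from outside, world axes, zero at the start; "moment": the same for the moment, N m; "width": finger opening in m.
Only numpy, scipy, OpenCV 4.12 (cv2) and the standard library are available. Lean on these libraries where they do the work, as an engineer would, in place of code of your own. Each camera call takes 0.05 s, during which the arm holds its last target. There are 200 camera calls.

### The job

Lay the brown bottle that stands beside the bottle roller on its side in the roller's cradle, so that it rests on both rollers between the end plates. Then turn the outer ring of the double knob, without turning the small inner knob, until the ring's fin points at the raised mark on the dial. Leave the timer and tape roll in front of the machine and the beaker where they are.

Things in the scene. Friction and masses are not known exactly. Their poses are not given: they have to be found in the camera images.
- mixer: Bottle roller, fixed machine 230 mm (x) by 240 mm (y); origin at the centre of its underside on the worktop, z up; its front (-x) faces the robot, give or take its yaw. Right half (y -0.120 to 0): open bed 28 mm high with two rollers and two end plates (see cradle). Left half (y 0 to 0.119): white control panel with the double knob, face 45 mm high.
- cradle (a point): Centre of the cradle, 80.7 mm above the worktop: height of the bottle's axis when it lies on the rollers. Axes are the machine's (x along the rollers). Black fixed rollers 28 mm in diameter, axes 24 mm either side of this point and 45 mm above the worktop; aluminium end plates across the ends, 75 mm high, 191 mm clear between them.
- dial_centre (a point): Axis of the double knob, on the face of the panel (45 mm above the worktop); in the machine's frame at (-0.022, 0.060). Round it lies a flat dial, 115 mm across and 1 mm thick.
- outer_ring (a joint): Angle of the black knurled outer ring (64 mm across, 2 to 14 mm above the panel's face), rad; grows clockwise seen from above; at 0 its fin points along the machine's -x (front), at pi/2 along its +y (left). Range -0.8 to 2.4. Turns stiffly (0.10 N m, about 3 N at the fin) and stays where it is left.
- fin_tip (a point): Point on the outer ring in line with the middle of its fin, 46 mm from the axis, 48 mm above the worktop; tells where the fin points.
- fin_top (a point): Middle of the top of the ring's only fin, 34.5 mm from the knob's axis, 81 mm above the worktop. The fin is an upright radial plate 8 mm thick, from 25 to 44 mm from the axis, from 5 to 36 mm above the panel's face; ample to push against with a fingertip.
- mark (a point): The raised black mark on the fixed dial: a radial bar 13 mm long, 5 mm wide, 2 mm high, longer and thicker than the dial's thin lines. This point is on its middle line, 46 mm from the knob's axis. It lies 0.8 to 1.6 rad clockwise of the machine's front, at the start always clockwise of the fin.
- inner_knob (a joint): Angle of the small inner knob, rad, clockwise from above. Grey, 28 mm across, on the same axis, 14.5 to 38.5 mm above the panel's face. Turns very easily (0.012 N m) and must stay as found.
- inner_edge (a point): Point on the top rim of the inner knob at the end of its white line, 14 mm from the axis.
- bottle: Brown closed bottle, upright on the worktop left of the machine at the start (any other brown bottle is far at the back). Body 58 mm in diameter, solid up to 112 mm; cap 31 mm in diameter from there to 125 mm. Origin at the centre of its underside, z along its axis to the cap. 0.13 to 0.27 kg.
- bottle_mid (a point): Point on the bottle's axis at mid-length, 62.5 mm from its underside. Set foot first on the rollers and let go leaning more than about 30 degrees along them, the bottle tips over by itself and comes to rest lying; the rollers do not turn.
- timer: Flat white timer 64x62x19 mm, loose on the worktop in front of the machine, right; origin under its centre. Bystander.
- tape_roll: Roll of tape 61 mm across, 19 mm high, lying loose in front of the machine, left; origin under its centre. Bystander.
- beaker: Clear beaker 106 mm across, 116 mm high, loose at the back left; origin under its centre. Bystander.

How it is judged:
By the outcome, as a careful person would: the job done as asked, in the order asked, and still so for the second after the job is handed in, with the robot touching nothing.
It also fails if it takes over 48 s, if anything falls off the work surface, if the arm or the gripper's body presses on something with over 40 N, if the wrist force passes 120 N, or if a joint passes its speed limit or range.

## Working session

There is one attempt and no reset: what is moved stays moved. The work goes in short steps, Python scripts to look and compute and a tool call to move; the robot and the scene stay as the last step left them, time stands still between calls to the robot, and variables do not carry over. Pictures are saved under pics/ and viewed, about 8 in all and at most 12, crops included, and the job is handed in when it is done.

Besides the shell and the picture viewer there is one more tool, called after ">>>" as a command line: name --argument value ..., lists and objects as JSON in quotes. carry_out: Moves the arm, as the interface text tells. Its arguments: {"type":"object","properties":{"series":{"type":"array","items":{"type":"array"}},"fingers":{"type":"number"},"squeeze":{"type":"number"}},"required":["series"]}

```bash
mkdir -p pics
python3 - <<'E'
from rig import manip
import cv2,numpy as np,pickle
d={n:manip.get_image(n) for n in("side","top")}
pickle.dump(d,open('im0.pkl','wb'))
for n in d:
    cv2.imwrite(f'pics/{n}0.png',d[n]['frame']); R=cv2.Rodrigues(np.array(d[n]['rvec'],float))[0]
    print(n,(-R.T@np.array(d[n]['tvec']).ravel()).round(3),R[2].round(2),d[n]['K'][0][0])
print(manip.get_state())
E
```

```text
side [ 0.528 -0.847  0.9  ] [-0.01  0.76 -0.66] 555.6468138417475
top [0.385 0.082 0.933] [ 0.16  0.01 -0.99] 461.23998580042405
{'clock': 0.1, 'qpos': array([-1.41401917e+00,  2.76561010e-01,  1.50600157e+00, -2.63239144e-05,
        1.36071781e+00, -1.21026362e-01]), 'qd': array([-0.00047262, -0.00322907, -0.00572389,  0.00062253, -0.00078955,
        0.00064762]), 'effort': array([ 1.06311782e-03, -4.17699695e+01, -2.46404207e+01, -1.63007417e-04,
        5.81848188e-03, -9.41363169e-06]), 'position': array([ 0.15758714, -0.55249259,  0.23051151]), 'ee_rot': array([-5.76680525e-04,  7.98200612e-01, -6.02391128e-01, -6.16210405e-04]), 'contact_force': array([ 0.0783533 , -0.88168093,  0.11591195]), 'moment': array([-0.02433659,  0.07874804, -0.02661311]), 'width': 0.08509752864630751}
```

View pics/top0.png

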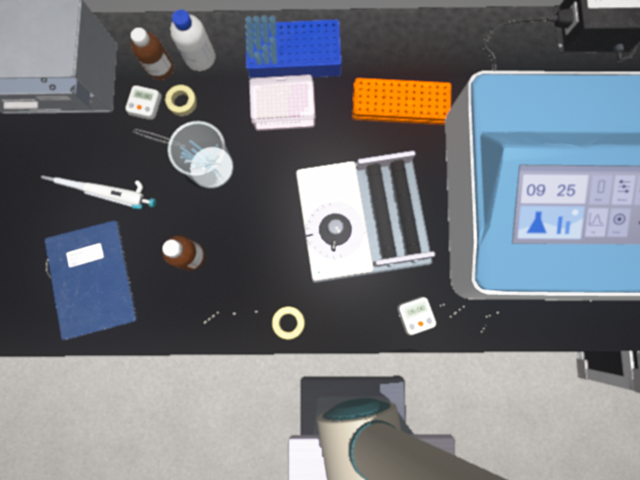

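View pics/side0.png

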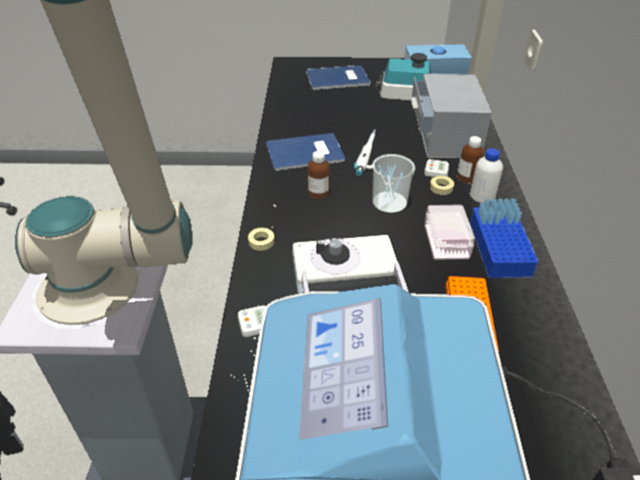

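The top view shows the bottle at about (182,252), with its cap at (174,247). The panel is centred near (335,222), the knob near (335,230) and the fin below it. The end plates are near (386,158) and (402,260). Next I measure these.

```bash
cat > h.py <<'E'
import numpy as np,cv2
def cam(d):
    return cv2.Rodrigues(np.array(d['rvec'],float))[0],np.array(d['tvec'],float).ravel(),np.array(d['K'],float)
def ray(d,uv):
    R,t,K=cam(d); uv=np.atleast_2d(uv).astype(float)
    return -R.T@t,(np.c_[uv,np.ones(len(uv))]@np.linalg.inv(K).T)@R
def onz(d,uv,z):
    c,r=ray(d,uv); return c+r*((z-c[2])/r[:,2])[:,None]
def proj(d,P):
    return cv2.projectPoints(np.atleast_2d(P).astype(float),np.array(d['rvec'],float),np.array(d['tvec'],float),np.array(d['K'],float),None)[0][:,0]
def blobs(m,roi,amin=20):
    x0,y0,x1,y1=roi; z=np.zeros(m.shape,np.uint8); z[y0:y1,x0:x1]=m[y0:y1,x0:x1]*255
    c=cv2.findContours(z,cv2.RETR_EXTERNAL,cv2.CHAIN_APPROX_NONE)[0]
    return sorted([k for k in c if cv2.contourArea(k)>=amin],key=cv2.contourArea,reverse=True)
E
python3 - <<'E'
import pickle;from h import *
d=pickle.load(open('im0.pkl','rb'));t=d['top'];s=d['side'];f=t['frame'].astype(int)
white=f.min(2)>185
c=blobs(white,(285,150,378,290))[0]
q=cv2.approxPolyDP(cv2.convexHull(c),8,True)[:,0]; print('panel px',q.tolist())
P=onz(t,q,.045);print(P.round(4))
r=cv2.minAreaRect(onz(t,c[:,0],.045)[:,:2].astype(np.float32)*1000);print('rect mm',r)
# bottle cap
for nm,im,roi in(('top',t,(155,230,190,265)),('side',s,(300,145,335,172))):
    cc=blobs(im['frame'].min(2)>170,roi,10)
    for k in cc[:2]: 
        (u,v),rr=cv2.minEnclosingCircle(k);print(nm,'cap',u,v,rr,onz(im,[u,v],.125).round(4))
g=cv2.resize(t['frame'][180:280,280:390],None,fx=7,fy=6,interpolation=cv2.INTER_CUBIC);cv2.imwrite('pics/dial.png',cv2.resize(t['frame'][190:270,290:380],(720,640))[:600])
# tape, timer
for nm,roi in(('tape',(265,300,310,345)),('timer',(390,290,440,340))):
    k=blobs(f.min(2)>110,roi)[0];print(nm,onz(t,k[:,0],.019)[:,:2].min(0),onz(t,k[:,0],.019)[:,:2].max(0))
E
```

```text
panel px [[353, 162], [377, 269], [314, 280], [297, 171]]
[[ 0.6856  0.0286  0.045 ]
 [ 0.4701 -0.0134  0.045 ]
 [ 0.4502  0.1083  0.045 ]
 [ 0.6683  0.1409  0.045 ]]
rect mm ((569.7239379882812, 60.71690368652344), (224.46038818359375, 134.9232635498047), 8.416954040527344)
top cap 171.1999969482422 248.0 8.765945434570312 [[0.5037 0.3591 0.125 ]]
side cap 319.5 152.0 8.90234661102295 [[0.5071 0.3674 0.125 ]]
tape [0.33999844 0.13102103] [0.4016168  0.19168738]
timer [ 0.34540051 -0.12808025] [ 0.41655239 -0.05500112]
```

View pics/dial.png

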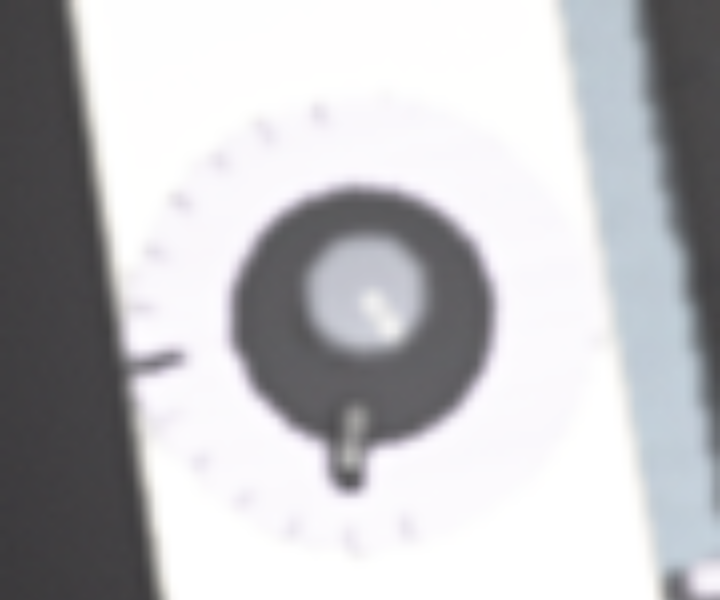

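The crop shows the mark at about (157,360), which is full-image pixel (309.6,235). The ring centre is at (363,315), or (335.4,229.4), and the fin points down toward the front. The machine's yaw is about +8.4°. Next I cross-check these points and work out the first moves.

```bash
cat >> h.py <<'E'
from scipy.spatial.transform import Rotation as Ro
def Rt(s): q=np.array(s['ee_rot']); return Ro.from_quat([q[1],q[2],q[3],q[0]]).as_matrix()
def tomove(s,P): # shift in tool axes, mm
    return (Rt(s).T@(np.array(P)-s['position'])*1000).round(1)
def jaw(s): R=Rt(s); return np.degrees(np.arctan2(R[1,0],R[0,0])).round(2)
class M: pass
def mach(o,yaw):
    c,s_=np.cos(yaw),np.sin(yaw)
    return lambda x,y,z: np.array([o[0]+c*x-s_*y,o[1]+s_*x+c*y,z])
def wcam(d,s): # wrist image as world-calibrated
    T=np.eye(4);T[:3,:3]=Rt(s);T[:3,3]=s['position'];W=np.linalg.inv(T@np.array(d['mount']))
    return dict(frame=d['frame'],K=d['K'],rvec=cv2.Rodrigues(W[:3,:3])[0].ravel(),tvec=W[:3,3])
def shot(n,name):
    from rig import manip
    s=manip.get_state(); d=manip.get_image(n)
    if n=='wrist': d=wcam(d,s)
    cv2.imwrite(f'pics/{name}.png',d['frame'])
    import pickle; pickle.dump((s,d),open(name+'.pkl','wb')); return s,d
E
python3 - <<'E'
import pickle;from h import *;from rig import manip
d=pickle.load(open('im0.pkl','rb'));t=d['top']
yaw=np.radians(8.4)
L=onz(t,[[314,280],[297,171]],.045);m=L.mean(0)
o=m[:2]-.119*np.array([-np.sin(yaw),np.cos(yaw)]);F=mach(o,yaw)
print('origin',o,'dial',F(-.022,.06,.045))
print('ring',onz(t,[335.4,229.4],.058))
mk=onz(t,[309.6,235],.047)[0];print('mark',mk)
# bed corners guess
for z,uv in((.075,[358,160]),(.075,[414,152]),(.075,[432,258]),(.075,[374,267])):
    w=onz(t,uv,z)[0];r=w[:2]-o;print('plate',w.round(3),(r[0]*np.cos(yaw)+r[1]*np.sin(yaw)).round(4),(-r[0]*np.sin(yaw)+r[1]*np.cos(yaw)).round(4))
s=manip.get_state();print(jaw(s),tomove(s,[.32,0,.25]));print(manip.get_image('wrist')['mount'])
E
```

```text
origin [0.5766242  0.00685416] dial [0.54609523 0.06299667 0.045     ]
ring [[0.54628849 0.06597385 0.058     ]]
mark [0.53778858 0.1162324  0.047     ]
plate [0.679 0.021 0.075] 0.1036 -0.0014
plate [ 0.694 -0.088  0.075] 0.1023 -0.1113
plate [ 0.487 -0.113  0.075] -0.1065 -0.1059
plate [ 0.471 -0.005  0.075] -0.1061 0.004
-74.08 [-486.8 -307.7  -18.6]
[[ 9.99999926e-01  3.80626372e-04  6.35272837e-05 -9.43060980e-04]
 [-3.83094378e-04  9.59421991e-01  2.81973928e-01 -7.08520615e-02]
 [ 4.63772400e-05 -2.81973931e-01  9.59422066e-01 -1.41944873e-01]
 [ 0.00000000e+00  0.00000000e+00  0.00000000e+00  1.00000000e+00]]
```

>>> carry_out --series '[[[-34, -21.5, -3], 0], [[-34, -21.5, -3], 0], [[-34, -21.5, -3], 0], [[-34, -21.5, -3], 0], [[-34, -21.5, -3], 0], [[-34, -21.5, -3], 0], [[-34, -21.5, -2], 0], [[-34, -21.5, -2], 0], [[-34, -21.5, -2], 0], [[-34, -21.5, -2], 0]]' --fingers 85 --squeeze 20

```text
clock: 0.98
position: [0.2715, -0.1612, 0.2518]
ee_rot: [-0.002, 0.793, -0.609, -0.002]
contact_force: [1.4, -0.1, 0.7]
width: 0.085
```

>>> carry_out --series '[[[-34, -21.5, -2], 0], [[-34, -21.5, -2], 0], [[-34, -21.5, -2], 0], [[-34, -21.5, -2], 0], [[-34, -21.5, -2], 7], [[0, 0, 0], 0]]'

```text
clock: 1.48
position: [0.3277, 0.0328, 0.2634]
ee_rot: [-0.005, 0.766, -0.643, -0.0]
contact_force: [-0.3, -0.0, 0.0]
width: 0.0853
```

Run:
```python
from h import *
s,d=shot('wrist','w1')
print(s['clock'],s['position'],jaw(s),tomove(s,[.505,.365,.28]))
```

```text
1.4833 [0.32769653 0.03281047 0.26341011] -80.01 [-296.5 -232.3  -13.1]
```

View pics/w1.png

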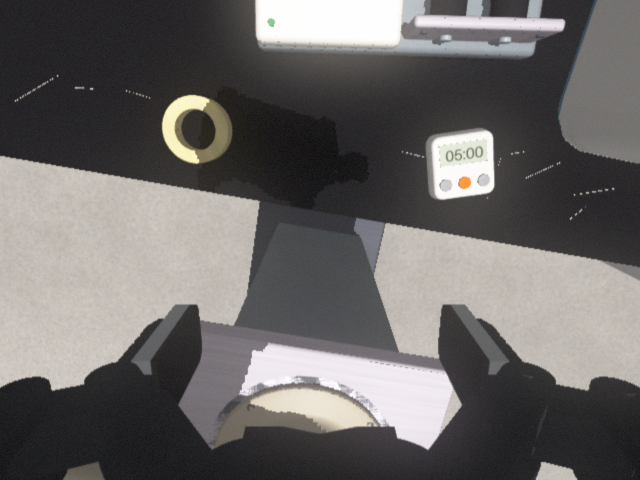

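The close view shows the tape at (197,130), the timer at (461,163) and the machine's front edge at the top. Moves land where expected. I go on to hover over the bottle.

>>> carry_out --series '[[[-29.7, -23.2, -1.5], 0], [[-29.7, -23.2, -1.5], 0], [[-29.7, -23.2, -1.5], 0], [[-29.7, -23.2, -1.5], 0], [[-29.7, -23.2, -1.5], 0], [[-29.7, -23.2, -1.5], 0], [[-29.7, -23.2, -1.5], 0], [[-29.7, -23.2, -1.5], 0], [[-29.7, -23.2, -1.5], 1.6], [[0, 0, 0], 0]]'

```text
clock: 2.37
position: [0.4974, 0.3235, 0.2719]
ee_rot: [0.003, 0.753, -0.658, 0.004]
contact_force: [0.6, -1.0, -0.7]
width: 0.0853
```

Run:
```python
from h import *
s,d=shot('wrist','w2')
print(s['clock'],s['position'],jaw(s))
f=d['frame'].astype(int)
for k in blobs((f.min(2)>160),(100,40,540,440),200)[:3]:
    (u,v),r=cv2.minEnclosingCircle(k);P=onz(d,[u,v],.125)[0];print(u,v,r,P,tomove(s,[P[0],P[1],s['position'][2]]))
```

```text
2.3667 [0.49739006 0.32352268 0.2718809 ] -82.33
534.0 231.0 41.30385208129883 [0.50888401 0.16350402 0.125     ] [160.1  10.    1.7]
```

View pics/w2.png

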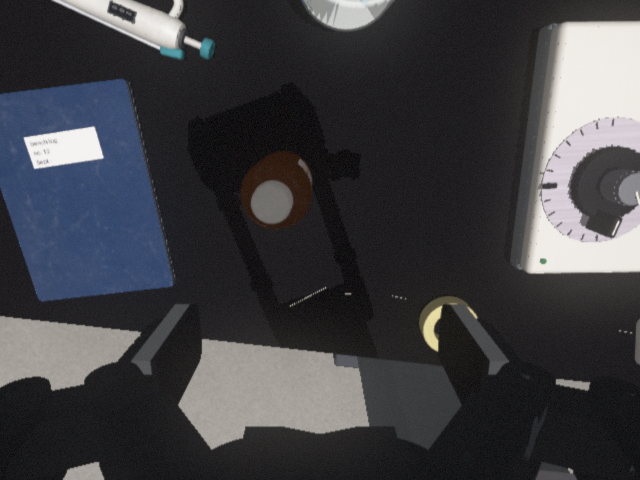

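The bottle's cap is at about (272,202), in the shadow. The panel at right shows the mark at (549,186).

Run:
```python
import pickle;from h import *
s,d=pickle.load(open('w2.pkl','rb'))
f=d['frame'].astype(int)
for k in blobs((f.min(2)>85),(235,165,310,235),200)[:3]:
    (u,v),r=cv2.minEnclosingCircle(k);P=onz(d,[u,v],.125)[0];print(u,v,r,P,tomove(s,[P[0],P[1],s['position'][2]]))
print(proj(d,[.505,.365,.125]),proj(d,[[P[0]+.029,P[1],.0]]))
print('mark',onz(d,[549,186],.047))
```

```text
271.38751220703125 201.6875 21.014917373657227 [0.50526828 0.35889284 0.125     ] [-34.  -12.5  -0.4]
[[262.91624891 200.95422864]] [[287.20705743 148.53414687]]
mark [[0.53645233 0.11546829 0.047     ]]
```

>>> carry_out --series '[[[-34, -12.5, 0], -0.7], [[0, 0, 30], 0], [[0, 0, 30], 0], [[0, 0, 0], 0]]'

```text
clock: 2.75
position: [0.507, 0.3468, 0.21]
ee_rot: [0.007, 0.756, -0.655, 0.007]
contact_force: [0.5, -0.8, -1.2]
width: 0.0854
```

Run:
```python
import pickle;from h import *;from rig import manip
s=manip.get_state();print(s['position'],jaw(s),tomove(s,[.5053,.3589,.063]))
```

```text
[0.50702223 0.34681928 0.21003003] -81.78 [-15.1  -0.4 146.8]
```

>>> carry_out --series '[[[-12, 0, 0], 0], [[0, 0, 0], 0], [[0, 0, 30], 0], [[0, 0, 30], 0], [[0, 0, 30], 0], [[0, 0, 30], 0], [[0, 0, 15], 0], [[0, 0, 0], 0]]'

```text
clock: 3.42
position: [0.5144, 0.352, 0.086]
ee_rot: [-0.002, 0.754, -0.656, 0.012]
contact_force: [-1.0, -0.6, -0.1]
width: 0.0853
```

Run:
```python
import pickle;from h import *;from rig import manip
s=manip.get_state();print(s['clock'],s['position'],jaw(s),Rt(s)[:,2],tomove(s,[.5053,.3589,.063]),s['contact_force'])
```

```text
3.4167 [0.51438151 0.35203062 0.08598173] -82.06 [ 0.02030501 -0.01297368 -0.99970965] [-8.4  8.5 22.7] [-0.96144253 -0.59199468 -0.09363903]
```

>>> carry_out --series '[[[-7, 8, 8], 0], [[0, 0, 0], 0], [[0, 0, 12], 0], [[0, 0, 0], 0]]'

```text
clock: 3.75
position: [0.5086, 0.3592, 0.0709]
ee_rot: [-0.006, 0.754, -0.657, 0.014]
contact_force: [-0.1, -1.1, -0.5]
width: 0.0846
```

Run:
```python
import pickle;from h import *;from rig import manip
s=manip.get_state();print(s['clock'],s['position'],jaw(s),Rt(s)[:,2],tomove(s,[.5053,.3589,.063]),s['contact_force'])
```

```text
3.75 [0.50855858 0.35919962 0.0709452 ] -82.09 [ 0.02884417 -0.00853168 -0.99954751] [-0.3  3.5  7.9] [-0.13226729 -1.12682464 -0.51260722]
```

>>> carry_out --series '[[[0, 4, 8], 0], [[0, 0, 0], 0]]'

```text
clock: 3.92
position: [0.5056, 0.3593, 0.0639]
ee_rot: [-0.008, 0.754, -0.656, 0.014]
contact_force: [-0.8, 0.2, -1.2]
width: 0.0849
```

>>> carry_out --series '[[[0, 0, 0], 0], [[0, 0, 0], 0], [[0, 0, 0], 0], [[0, 0, 0], 0], [[0, 0, 0], 0], [[0, 0, 0], 0]]' --fingers 45 --squeeze 40

```text
clock: 4.42
position: [0.5061, 0.3597, 0.0647]
ee_rot: [-0.009, 0.754, -0.656, 0.015]
contact_force: [-0.7, 0.0, -0.5]
width: 0.0573
```

Run:
```python
import pickle;from h import *;from rig import manip
s=manip.get_state();print(s['clock'],s['position'],jaw(s),Rt(s)[:,2],s['width'],s['contact_force'])
```

```text
4.4167 [0.50611362 0.3596537  0.06473607] -82.06 [ 0.0335703  -0.00599626 -0.99941837] 0.05726738414449428 [-0.68638056  0.0478035  -0.52061457]
```

Gripped at 57 mm. The tool can't be tilted by command, so I'll lever the low-gripped bottle against the outside of the front end plate until it pivots in the pads, then set it down leaning. I lift it now and measure the rollers in the top image meanwhile.

>>> carry_out --series '[[[0, 0, -25], 0], [[0, 0, -30], 0], [[0, 0, -35], 0], [[0, 0, -35], 0], [[0, 0, -30], 0], [[0, 0, -20], 0], [[0, 0, 0], 0]]'

```text
clock: 5.0
position: [0.4976, 0.359, 0.2414]
ee_rot: [-0.002, 0.754, -0.657, 0.012]
contact_force: [0.4, 1.0, -3.0]
width: 0.0572
```

Run:
```python
import pickle;from h import *;from rig import manip
s=manip.get_state();print(s['clock'],s['position'],jaw(s),Rt(s)[:,2],s['width'],s['contact_force'],tomove(s,[.432,-.0727,.24]))
t=pickle.load(open('im0.pkl','rb'))['top'];F=mach([.5766,.0069],np.radians(8.4))
g=cv2.cvtColor(t['frame'],6)
for x in(-.05,0,.05):
    ys=np.arange(-.125,.02,.001)
    p=proj(t,[F(x,y,.052) for y in ys]).astype(np.float32)
    v=cv2.remap(g,p[:,0],p[:,1],cv2.INTER_LINEAR).ravel().astype(int)
    print(x,[(round(float(y),3),int(a)) for y,a,b in zip(ys[:-1],v[:-1],v[1:]) if abs(b-a)>12])
for y in(-.035,-.058,-.08):
    xs=np.r_[np.arange(-.125,-.085,.002),np.arange(.085,.125,.002)]
    p=proj(t,[F(x,y,.075) for x in xs]).astype(np.float32)
    v=cv2.remap(g,p[:,0],p[:,1],cv2.INTER_LINEAR).ravel().astype(int)
    print('plate y',y,list(zip((xs*1000).round().astype(int).tolist(),v.tolist())))
```

```text
5.0 [0.4975511  0.35898057 0.24138616] -82.08 [ 0.02114222 -0.01294246 -0.9996927 ] 0.05721979008085222 [ 0.44060133  1.04218197 -3.02976753] [418.5 124.5   5.6]
-0.05 [(-0.112, 71), (-0.111, 92), (-0.11, 116), (-0.109, 141), (-0.108, 162), (-0.095, 181), (-0.094, 161), (-0.093, 136), (-0.092, 111), (-0.091, 84), (-0.065, 79), (-0.064, 95), (-0.063, 112), (-0.062, 135), (-0.061, 158), (-0.06, 177), (-0.048, 189), (-0.047, 175), (-0.046, 154), (-0.045, 130), (-0.044, 102), (-0.018, 82), (-0.017, 97), (-0.016, 111), (-0.015, 133), (-0.014, 156), (-0.013, 175)]
0 [(-0.112, 70), (-0.111, 92), (-0.11, 115), (-0.109, 139), (-0.108, 160), (-0.095, 174), (-0.094, 158), (-0.093, 132), (-0.092, 108), (-0.091, 85), (-0.066, 71), (-0.065, 84), (-0.064, 103), (-0.063, 125), (-0.062, 147), (-0.061, 167), (-0.047, 172), (-0.046, 152), (-0.045, 127), (-0.044, 104), (-0.017, 93), (-0.016, 108), (-0.015, 124), (-0.014, 145), (-0.013, 166), (-0.012, 182)]
0.05 [(-0.112, 65), (-0.111, 85), (-0.11, 109), (-0.109, 131), (-0.108, 152), (-0.096, 179), (-0.095, 166), (-0.094, 150), (-0.093, 126), (-0.092, 10
[... 1017 characters left out ...]
, 109), (87, 112), (89, 115), (91, 114), (93, 113), (95, 131), (97, 183), (99, 237), (101, 249), (103, 242), (105, 206), (107, 126), (109, 61), (111, 51), (113, 54), (115, 55), (117, 55), (119, 55), (121, 54), (123, 54)]
plate y -0.08 [(-125, 55), (-123, 54), (-121, 53), (-119, 65), (-117, 101), (-115, 147), (-113, 181), (-111, 196), (-109, 194), (-107, 175), (-105, 153), (-103, 169), (-101, 221), (-99, 245), (-97, 243), (-95, 215), (-93, 139), (-91, 74), (-89, 60), (-87, 63), (85, 62), (87, 62), (89, 64), (91, 76), (93, 96), (95, 124), (97, 182), (99, 235), (101, 248), (103, 245), (105, 208), (107, 130), (109, 68), (111, 52), (113, 50), (115, 52), (117, 52), (119, 52), (121, 51), (123, 52)]
```

>>> carry_out --series '[[[25, 7, 0], 0], [[35, 10, 0], 0], [[35, 10, 0], 0], [[35, 10, 0], 0], [[35, 10, 0], 0], [[35, 10, 0], 0], [[35, 10, 0], 0], [[35, 10, 0], 0], [[35, 10, 0], 0], [[35, 10, 0], 0]]'

```text
clock: 5.83
position: [0.4416, 0.0023, 0.2285]
ee_rot: [0.002, 0.759, -0.651, 0.005]
contact_force: [0.6, -1.1, -1.8]
width: 0.0567
```

>>> carry_out --series '[[[35, 10, 0], 0], [[30, 10, 0], 0], [[15, 5, 0], 0], [[0, 0, 0], 0], [[0, 0, 0], 0]]'

```text
clock: 6.25
position: [0.4217, -0.0902, 0.2214]
ee_rot: [0.006, 0.756, -0.655, 0.001]
contact_force: [-0.0, 1.2, -2.2]
width: 0.0571
```

```bash
cat >> h.py <<'E'
F=mach([.5766,.0069],np.radians(8.4))
def st(P=None):
    from rig import manip
    s=manip.get_state();print(round(s['clock'],2),s['position'].round(4),'jaw',jaw(s),'z',Rt(s)[:,2].round(3),'w',round(s['width'],4),'f',s['contact_force'].round(1),'m',s['moment'].round(2))
    if P is not None: print('move',tomove(s,P))
    return s
E
python3 -c "
from h import *
st(F(-.155,-.054,.105))"
```

```text
6.25 [ 0.4217 -0.0902  0.2214] jaw -81.83 z [-0.007 -0.01  -1.   ] w 0.0571 f [-0.   1.2 -2.2] m [0.04 0.02 0.01]
move [-20.5 -13.3 116.1]
```

>>> carry_out --series '[[[-17, -5, 10], 0], [[0, 0, 25], 0], [[0, 0, 30], 0], [[0, 0, 25], 0], [[0, 0, 12], 0], [[0, 0, 0], 0]]'

```text
clock: 6.75
position: [0.4233, -0.0661, 0.1126]
ee_rot: [0.004, 0.757, -0.654, -0.001]
contact_force: [0.2, -0.2, -1.2]
width: 0.0569
```

```bash
python3 -c "
from h import *
st(F(-.150,-.054,.107))"
```

```text
6.75 [ 0.4233 -0.0661  0.1126] jaw -81.65 z [-0.007 -0.005 -1.   ] w 0.0569 f [ 0.2 -0.2 -1.2] m [ 0.   -0.   -0.03]
move [  4.1 -12.3   5.5]
```

>>> carry_out --series '[[[4, -12, 4], 0], [[0, -10, 1], 0], [[0, -10, 0], 0], [[0, -8, 0], 0], [[0, -8, 0], 0], [[0, 0, 0], 0]]' --squeeze 20

```text
clock: 7.25
position: [0.4643, -0.0578, 0.1062]
ee_rot: [0.012, 0.759, -0.65, -0.011]
contact_force: [0.4, 0.4, -2.4]
width: 0.0571
```

```bash
python3 -c "
from h import *
st(F(-.0935,-.054,.107))"
```

```text
7.25 [ 0.4643 -0.0578  0.1062] jaw -81.14 z [-0.031 -0.004 -0.999] w 0.0571 f [ 0.4  0.4 -2.4] m [ 0.03 -0.06 -0.02]
move [  6.7 -27.   -1.6]
```

>>> carry_out --series '[[[3, -10, 0], 0], [[2, -9, 0], 0], [[0, -9, 0], 0], [[0, -6, 0], 0], [[0, 0, 0], 0]]'

```text
clock: 7.67
position: [0.4847, -0.0557, 0.1061]
ee_rot: [0.024, 0.761, -0.648, -0.024]
contact_force: [-0.3, -1.6, -2.2]
width: 0.0573
```

```bash
python3 -c "
from h import *
st(F(-.0935,-.054,.107)); shot('side','s1'); shot('wrist','w3'); 
a=cv2.imread('pics/s1.png')[180:380,200:440]; b=cv2.imread('pics/w3.png')
cv2.imwrite('pics/c1.png',np.vstack([cv2.resize(a,(360,300)),cv2.resize(b,(360,270))]))"
```

```text
7.67 [ 0.4847 -0.0557  0.1061] jaw -80.78 z [-0.068 -0.006 -0.998] w 0.0573 f [-0.3 -1.6 -2.2] m [-0.1   0.13  0.01]
move [ 5.6 -6.4 -1.4]
```

View pics/c1.png

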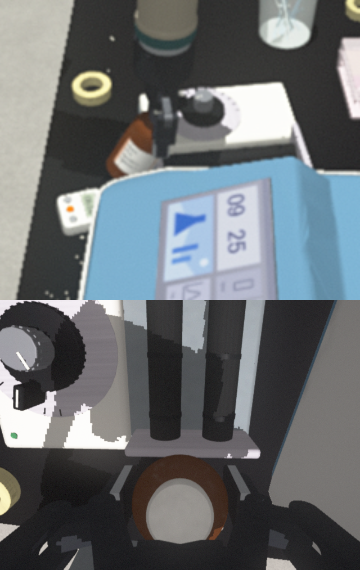

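The side crop shows the bottle held in front of the front plate and leaning, foot toward -x. The wrist view has the cap at full-image pixel (320,373). From that I compute the actual lean.

```bash
cat >> h.py <<'E'
def lean(s,d,uv,h=.0837):  # cap-top pixel -> lean about jaw axis in world xz of machine
    R=Rt(s);g=s['position']-.019*R[:,2]
    c,r=ray(d,uv);r=r[0];n=R[:,0];P=c+r*(n@(g-c))/(n@r)
    v=P-g;x=v@np.array([np.cos(np.radians(8.4)),np.sin(np.radians(8.4)),0])
    print('cap-grasp dist',np.linalg.norm(v).round(4),'lean deg',np.degrees(np.arctan2(x,v[2])).round(1))
E
python3 - <<'E'
import pickle;from h import *
s,d=pickle.load(open('w3.pkl','rb'))
f=d['frame'].astype(int)
for k in blobs(f.min(2)>110,(240,300,400,470),300)[:1]:
    (u,v),r=cv2.minEnclosingCircle(k);print(u,v,r);lean(s,d,[u,v])
E
```

```text
319.4449462890625 380.6738586425781 62.91965866088867
cap-grasp dist 107.9156 lean deg -140.3
```

```bash
cat >> h.py <<'E'
def lean(s,d,uv,rad):
    R=Rt(s);g=s['position']-.019*R[:,2]; m=np.array([np.cos(np.radians(8.4)),np.sin(np.radians(8.4)),0])
    c,r=ray(d,uv);r=r[0]/np.linalg.norm(r[0]);b=r@(g-c);cl=np.linalg.norm(c+r*b-g)
    print('closest to grasp',cl.round(4),'range by size',(np.array(d['K'])[0][0]*.0155/rad).round(4))
    for D in(.038,.042,.046,.05):
        if D>cl:
            v=c+r*(b-np.sqrt(D*D-cl*cl))-g;print(D,'lean',np.degrees(np.arctan2(v@m,v[2])).round(1),'range',(b-np.sqrt(D*D-cl*cl)).round(4))
E
python3 - <<'E'
import pickle;from h import *
s,d=pickle.load(open('w3.pkl','rb'))
lean(s,d,[319.4,383],58)
E
```

```text
closest to grasp 0.0154 range by size 0.1085
0.038 lean 16.1 range 0.1063
0.042 lean 18.5 range 0.1019
0.046 lean 20.4 range 0.0977
0.05 lean 22.0 range 0.0934
```

>>> carry_out --series '[[[4, -9, 0], 0], [[1, -9, 0], 0], [[0, -9, 0], 0], [[0, -9, 0], 0], [[0, 0, 0], 0]]'

```text
clock: 8.18
position: [0.5122, -0.0524, 0.1039]
ee_rot: [0.029, 0.761, -0.647, -0.033]
contact_force: [-0.9, 0.0, 3.4]
width: 0.0573
```

```bash
python3 -c "
from h import *
st(F(-.0735,-.054,.107)); shot('side','s2'); shot('wrist','w4'); 
a=cv2.imread('pics/s2.png')[230:330,230:350]; b=cv2.imread('pics/w4.png')
cv2.imwrite('pics/c2.png',np.hstack([cv2.resize(a,(400,333)),cv2.resize(b,(400,333))]))"
```

```text
8.18 [ 0.5122 -0.0524  0.1039] jaw -80.79 z [-0.087 -0.002 -0.996] w 0.0573 f [-0.9  0.   3.4] m [-0.    0.35 -0.03]
move [ 4.7  1.4 -3.1]
```

View pics/c2.png

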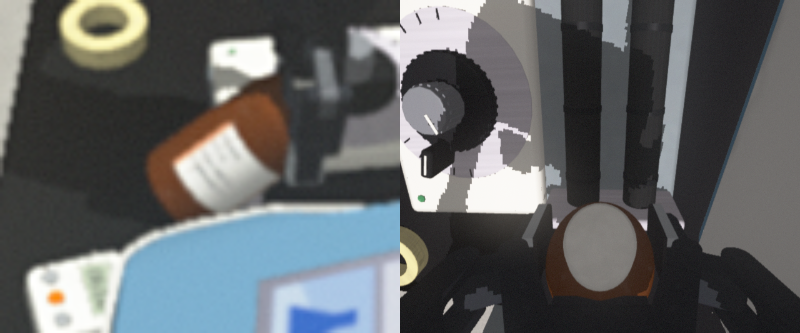

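The bottle now leans far, with the cap pointing to +x and up. I grip tighter, lift it and carry it into the cradle.

>>> carry_out --series '[[[0, 0, 0], 0], [[0, 0, -15], 0], [[0, 0, -25], 0], [[0, 0, -30], 0], [[0, 0, 0], 0]]' --squeeze 60

```text
clock: 8.7
position: [0.52, -0.0519, 0.1753]
ee_rot: [0.026, 0.761, -0.648, -0.03]
contact_force: [0.6, -0.2, -1.8]
width: 0.057
```

```bash
python3 -c "
from h import *
st(F(.003,-.054,.165));s,d=shot('wrist','w5')
for k in blobs(d['frame'].min(2)>110,(230,200,410,470),300)[:1]:
    e=cv2.fitEllipse(k);print(e,cv2.boundingRect(k))
"
```

```text
8.7 [ 0.52   -0.0519  0.1753] jaw -80.84 z [-0.079 -0.001 -0.997] w 0.057 f [ 0.6 -0.2 -1.8] m [ 0.05 -0.21  0.01]
move [  5.1 -68.1   4.9]
((245.95689392089844, 234.7711944580078), (37.42618179321289, 83.68273162841797), 178.1755828857422) (230, 200, 37, 79)
```

>>> carry_out --series '[[[2, -14, 0], 0], [[2, -16, 1], 0], [[1, -16, 1], 0], [[0, -14, 1], 0], [[0, -8, 0], 0], [[0, 0, 0], 0]]'

```text
clock: 9.25
position: [0.5872, -0.0445, 0.1592]
ee_rot: [0.025, 0.76, -0.648, -0.031]
contact_force: [0.1, -0.6, -2.9]
width: 0.0567
```

```bash
python3 -c "
from h import *
st(F(.003,-.054,.110));s,d=shot('wrist','w6');shot('side','s3')
a=cv2.imread('pics/s3.png')[200:320,240:420]; b=cv2.imread('pics/w6.png')
cv2.imwrite('pics/c3.png',np.hstack([cv2.resize(a,(400,300)),cv2.resize(b,(400,300))]))"
```

```text
9.25 [ 0.5872 -0.0445  0.1592] jaw -80.94 z [-0.08   0.003 -0.997] w 0.0567 f [ 0.1 -0.6 -2.9] m [ 0.01 -0.11  0.02]
move [ 2.3 -3.9 49. ]
```

View pics/c3.png

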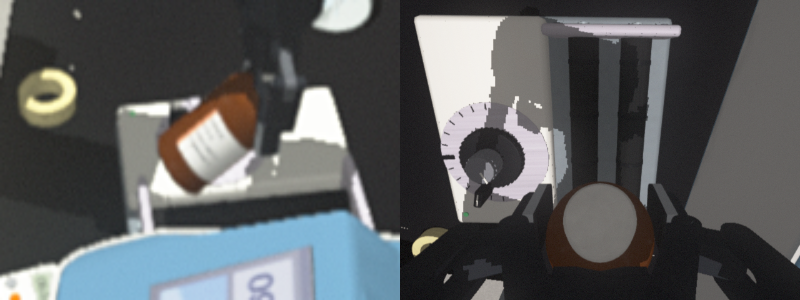

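Side view: the bottle leans about 50° above the bed, foot end at (180,170) in the crop. Wrist view: the rollers run near crop columns 585 and 635. I check the cradle centre line from here before lowering.

Run:
```python
import pickle;from h import *
s,d=pickle.load(open('w6.pkl','rb'));g=cv2.cvtColor(d['frame'],6)
for x in(.04,.06,.08):
    ys=np.arange(-.125,.015,.001)
    p=proj(d,[F(x,y,.048) for y in ys]).astype(np.float32)
    v=cv2.remap(g,p[:,0],p[:,1],cv2.INTER_LINEAR).ravel().astype(int)
    print(x,v[::2].tolist())
```

```text
0.04 [40, 37, 38, 38, 36, 39, 40, 119, 140, 149, 149, 149, 147, 151, 148, 44, 42, 44, 44, 46, 45, 45, 35, 30, 27, 24, 26, 29, 26, 63, 67, 66, 66, 66, 69, 66, 65, 65, 64, 23, 21, 20, 25, 29, 28, 26, 30, 27, 25, 28, 31, 30, 32, 72, 72, 71, 71, 74, 74, 74, 73, 77, 98, 108, 112, 117, 121, 121, 120, 120]
0.06 [40, 41, 37, 36, 40, 39, 40, 115, 143, 148, 149, 148, 148, 147, 147, 62, 40, 47, 47, 48, 33, 30, 29, 28, 31, 29, 29, 22, 31, 67, 65, 68, 66, 66, 66, 67, 67, 68, 67, 24, 23, 27, 23, 29, 28, 30, 30, 25, 27, 27, 26, 28, 30, 70, 68, 71, 72, 72, 74, 72, 71, 73, 98, 107, 112, 117, 118, 119, 122, 118]
0.08 [39, 41, 35, 39, 38, 41, 41, 117, 144, 148, 148, 148, 148, 149, 149, 56, 45, 48, 50, 50, 51, 47, 36, 37, 35, 33, 37, 35, 32, 72, 70, 70, 68, 68, 69, 71, 69, 69, 68, 34, 29, 27, 32, 31, 30, 32, 33, 29, 33, 30, 30, 23, 32, 69, 70, 71, 69, 70, 72, 72, 72, 73, 97, 107, 112, 114, 120, 118, 119, 120]
```

>>> carry_out --series '[[[4, -10, 10], 0], [[1, 0, 15], 0], [[0, -3, 15], 0], [[0, 0, 5], 0], [[0, 0, 0], 0]]'

```text
clock: 9.77
position: [0.5942, -0.0485, 0.1103]
ee_rot: [0.026, 0.76, -0.649, -0.032]
contact_force: [0.6, 0.0, -2.1]
width: 0.0571
```

```bash
python3 -c "
from h import *
st(F(.010,-.0555,.100))"
```

```text
9.77 [ 0.5942 -0.0485  0.1103] jaw -80.98 z [-0.082  0.002 -0.997] w 0.0571 f [ 0.6  0.  -2.1] m [ 0.   -0.15  0.07]
move [-1.7 -1.6 10.2]
```

>>> carry_out --series '[[[-1, 0, 5], 0], [[0, 0, 5], 0], [[0, 0, 4], 0], [[0, 0, 0], 0]]' --squeeze 20

```text
clock: 10.1
position: [0.5965, -0.0487, 0.1008]
ee_rot: [0.024, 0.76, -0.649, -0.027]
contact_force: [-2.0, 0.2, -0.2]
width: 0.0567
```

```bash
python3 -c "
from h import *
st(F(.010,-.0555,.090))"
```

```text
10.1 [ 0.5965 -0.0487  0.1008] jaw -80.99 z [-0.073 -0.001 -0.997] w 0.0567 f [-2.   0.2 -0.2] m [ 0.02  0.42 -0.04]
move [-2.3  0.8 11. ]
```

>>> carry_out --series '[[[0, -4, 5], 0], [[0, -4, 5], 0], [[0, -3, 5], 0], [[0, -2, 5], 0], [[0, -1, 5], 0], [[0, 0, 0], 0]]'

```text
clock: 10.6
position: [0.6131, -0.0462, 0.0836]
ee_rot: [0.02, 0.76, -0.649, -0.022]
contact_force: [-1.9, -0.1, 0.7]
width: 0.0571
```

```bash
python3 -c "
from h import *
st(F(.02,-.0555,.065))"
```

```text
10.6 [ 0.6131 -0.0462  0.0836] jaw -81.04 z [-0.06  -0.002 -0.998] w 0.0571 f [-1.9 -0.1  0.7] m [-0.05  0.5  -0.03]
move [-2.3  7.2 19.1]
```

>>> carry_out --series '[[[0, 0, 5], 0], [[0, 0, 5], 0], [[0, 0, 5], 0], [[0, 0, 0], 0]]'

```text
clock: 10.93
position: [0.6189, -0.0453, 0.0741]
ee_rot: [0.015, 0.76, -0.65, -0.016]
contact_force: [-2.0, -0.9, 0.5]
width: 0.0566
```

```bash
python3 -c "
from h import *
st(F(.02,-.0555,.067))"
```

```text
10.93 [ 0.6189 -0.0453  0.0741] jaw -81.11 z [-0.043 -0.001 -0.999] w 0.0566 f [-2.  -0.9  0.5] m [-0.07  0.45 -0.03]
move [-2.4 13.9  7.8]
```

>>> carry_out --series '[[[0, 0, 0], 0], [[0, 0, 0], 0], [[0, 0, 0], 0], [[0, 0, 0], 0], [[0, 0, 0], 0], [[0, 0, 0], 0]]' --fingers 85

```text
clock: 11.43
position: [0.6191, -0.0458, 0.0741]
ee_rot: [0.014, 0.76, -0.65, -0.015]
contact_force: [-0.0, -0.2, 0.1]
width: 0.085
```

>>> carry_out --series '[[[0, 0, -15], 0], [[0, 0, -25], 0], [[0, 0, -35], 0], [[0, 0, -35], 0], [[0, 0, -35], 0], [[0, 0, 0], 0]]'

```text
clock: 11.93
position: [0.623, -0.0454, 0.2206]
ee_rot: [0.017, 0.76, -0.65, -0.02]
contact_force: [0.8, 0.3, 0.9]
width: 0.0851
```

```bash
python3 -c "
from h import *
st(F(-.06,.06,.2));s,d=shot('wrist','w7');shot('top','t1');shot('side','s4')
a=cv2.imread('pics/s4.png')[200:320,240:420]; b=cv2.imread('pics/w7.png');c=cv2.imread('pics/t1.png')[140:290,280:460]
cv2.imwrite('pics/c4.png',np.vstack([np.hstack([cv2.resize(a,(380,260)),cv2.resize(c,(380,260))]),cv2.resize(b,(760,320))]))"
```

```text
11.93 [ 0.623  -0.0454  0.2206] jaw -81.12 z [-0.053 -0.    -0.999] w 0.0851 f [0.8 0.3 0.9] m [ 0.   -0.1  -0.01]
move [-119.2   96.    26.6]
```

View pics/c4.png

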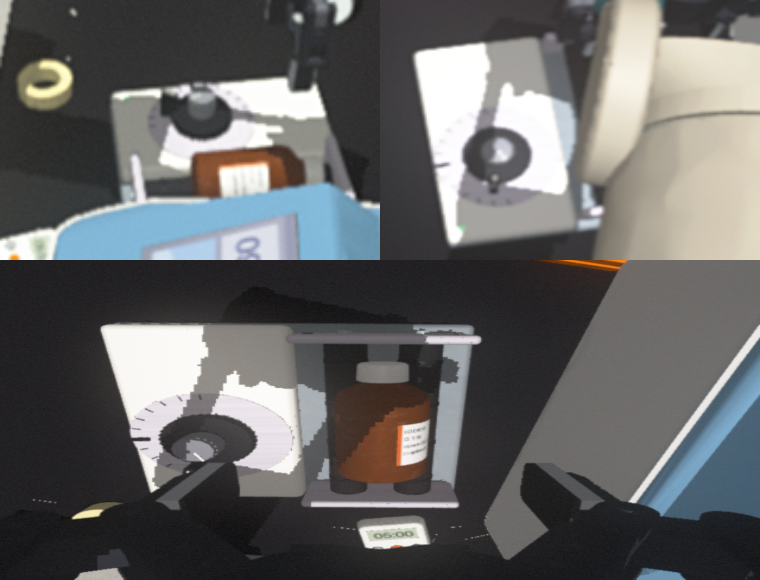

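The bottle lies in the cradle on both rollers between the plates, and the timer and tape have not moved. Next I hover over the knob and turn the tool half round for the ring.

>>> carry_out --series '[[[-28, 20, 0], -7], [[-28, 20, 0], -7], [[-28, 18, 0], -7], [[-25, 15, 0], -7], [[0, 0, 0], -7.1], [[0, 0, 0], -7.1], [[0, 0, 0], -7.1], [[0, 0, 0], -7.1], [[0, 0, 0], -7.1], [[0, 0, 0], -7.1]]' --fingers 30

```text
clock: 12.92
position: [0.4957, 0.0379, 0.1993]
ee_rot: [0.002, 0.995, -0.083, -0.053]
contact_force: [0.1, -0.2, 0.2]
width: 0.0299
```

>>> carry_out --series '[[[0, 0, 0], -7.1], [[0, 0, 0], -7.1], [[0, 0, 0], -7.1], [[0, 0, 0], -7.1], [[0, 0, 0], -7.1], [[0, 0, 0], -7.1], [[0, 0, 0], -7.1], [[0, 0, 0], -7.1], [[0, 0, 0], -7.1], [[0, 0, 0], -7.1]]'

```text
clock: 13.75
position: [0.4805, 0.0386, 0.1789]
ee_rot: [-0.041, 0.855, 0.513, -0.061]
contact_force: [0.4, -0.4, 0.6]
width: 0.0302
```

```bash
python3 -c "
from h import *
s=st(F(-.056,.06,.2)); print(s['qpos'].round(2))"
```

```text
13.75 [0.4805 0.0386 0.1789] jaw 62.22 z [-0.147  0.008 -0.989] w 0.0302 f [ 0.4 -0.4  0.6] m [ 0.02 -0.12  0.03]
move [ 30.7  15.9 -25.4]
[-0.06  0.25  1.68 -0.    1.35 -1.14]
```

>>> carry_out --series '[[[14, 8, -15], 0], [[14, 8, -15], 0], [[0, 0, 0], 0], [[0, 0, 0], 0]]'

```text
clock: 14.08
position: [0.5056, 0.0559, 0.1968]
ee_rot: [-0.047, 0.853, 0.515, -0.07]
contact_force: [-0.4, -0.7, -0.5]
width: 0.03
```

```bash
python3 -c "
from h import *
s=st(F(-.056,.06,.2)); s,d=shot('wrist','w8')
for n,z,p in(('dial',.045,(-.022,.06)),('knobtop',.0835,(-.022,.06))): print(n,proj(d,F(*p,z)))"
```

```text
14.08 [0.5056 0.0559 0.1968] jaw 62.52 z [-0.167  0.008 -0.986] w 0.03 f [-0.4 -0.7 -0.5] m [-0.02 -0.08  0.02]
move [ 4.9  4.4 -4.3]
dial [[366.18087593 292.51738982]]
knobtop [[368.63022265 307.9027552 ]]
```

View pics/w8.png

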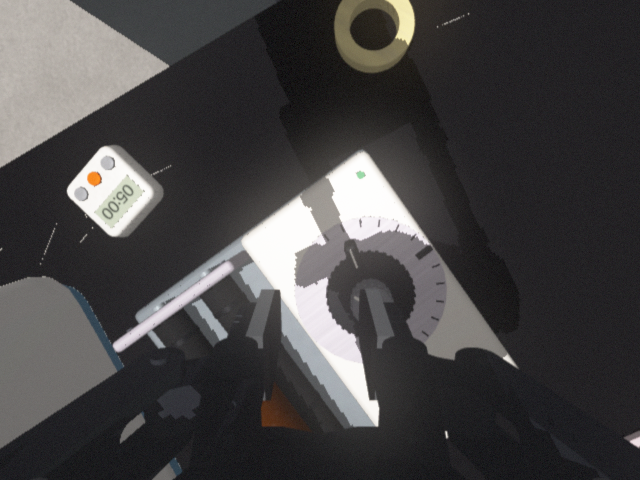

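The wrist view shows the mark at (424,251), the fin's top strip around (346,243) to (357,268), and the ring centred near (370,290). I turn these into angles.

Run:
```python
import pickle;from h import *
s,d=pickle.load(open('w8.pkl','rb'));f=d['frame']
hsv=cv2.cvtColor(f,cv2.COLOR_BGR2HSV)
C0=F(-.022,.06,.045)
def ang(P,C): # clockwise from machine front
    r=P[:2]-C[:2];return 188.4-np.degrees(np.arctan2(r[1],r[0]))%360, np.hypot(*r)*1000
# mark blob
g=f.max(2)
k=blobs(g<75,(410,235,440,265),15)
for c in k[:2]:
    m=cv2.moments(c);u=[m['m10']/m['m00'],m['m01']/m['m00']];P=onz(d,u,.048)[0];print('mark',u,cv2.contourArea(c),P,ang(P,C0))
# dial disc: fit circle by purple-ish edge vs white: sample ring ellipse centre
k=blobs(g<85,(320,240,420,345),1000)[0];e=cv2.fitEllipse(cv2.convexHull(k));print('ring',e)
for u in([346,243],[351,254],[357,268]):
    P=onz(d,u,.081)[0];print('fin',P,ang(P,C0))
import pickle
t=pickle.load(open('im0.pkl','rb'))['top']
P=onz(t,[309.6,235],.048)[0];print('top mark',ang(P,C0)); 
for q in([348,470],[352,425]):
    P=onz(t,[290+q[0]/8,190+q[1]/8],.081)[0];print('top fin',P,ang(P,C0))
cv2.imwrite('pics/c5.png',cv2.resize(f[225:345,310:450],(700,600),interpolation=cv2.INTER_CUBIC))
```

```text
mark [434.89130434782606, 241.22608695652173] 115.0 [0.53296885 0.12541664 0.048     ] (np.float64(86.5370415738551), np.float64(63.7353812485613))
mark [423.8395061728395, 251.80246913580248] 81.0 [0.53646729 0.11491573 0.048     ] (np.float64(87.91110347507495), np.float64(52.75473276317714))
ring ((375.1817626953125, 301.60003662109375), (86.21311950683594, 120.92964935302734), 149.96707153320312)
fin [0.50055261 0.06926496 0.081     ] (np.float64(16.18418472886225), np.float64(45.94176152210666))
fin [0.5086302  0.06887362 0.081     ] (np.float64(17.25224277966484), np.float64(37.89218359683693))
fin [0.51886627 0.06815665 0.081     ] (np.float64(19.046598363100856), np.float64(27.68127961759217))
top mark (np.float64(89.36171217394725), np.float64(53.81939747767009))
top fin [0.50539801 0.07044165 0.081     ] (np.float64(18.710359786234562), np.float64(41.34055219857708))
top fin [0.51600381 0.06936794 0.081     ] (np.float64(20.28041949698445), np.float64(30.725374773898885))
```

View pics/c5.png

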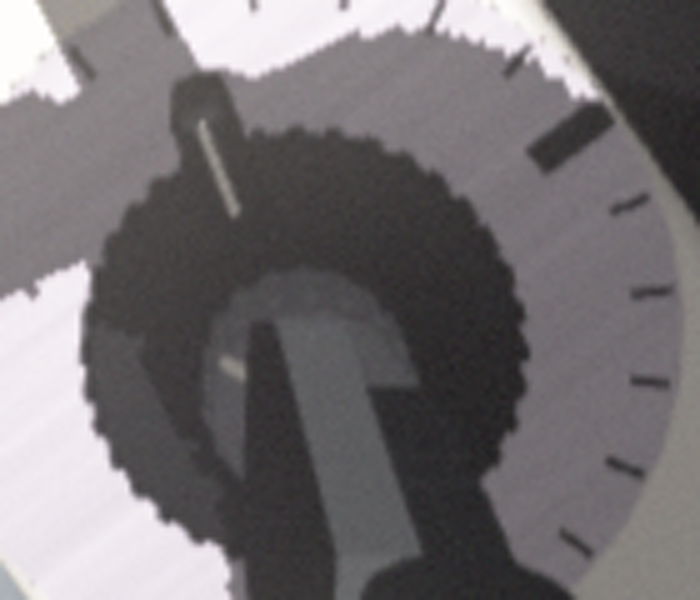

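Run:
```python
import pickle;from h import *
from scipy.optimize import least_squares as ls
s,d=pickle.load(open('w8.pkl','rb'))
px=lambda a:np.array(a)/5.+[310,225]
ring=px([(85,350),(525,340),(300,130),(165,175),(440,190),(505,270),(485,480),(100,260),(120,460)])
for z in(.052,.058):
    P=onz(d,ring,z)[:,:2];r=ls(lambda q:np.hypot(*(P-q[:2]).T)-q[2],[.546,.065,.032]);print('ring',z,r.x.round(4),(r.fun*1000).round(1))
dial=px([(685,320),(665,420),(640,500),(672,245),(435,0)])
P=onz(d,dial,.046)[:,:2];r2=ls(lambda q:np.hypot(*(P-q).T)-.0575,[.546,.065]);print('dial',r2.x.round(4),(r2.fun*1000).round(1))
C=r.x[:2]
mk=onz(d,px([(540,160),(605,115)]),.048)[:,:2]
fn=onz(d,px([(202,122),(237,215)]),.081)[:,:2]
for C in(r.x[:2],r2.x,(r.x[:2]+r2.x)/2,np.array([.5463,.066])):
    for n,p in(('mark',mk),('fin',fn)):
        v=p-C;print(n,(188.4-np.degrees(np.arctan2(v[:,1],v[:,0]))%360).round(1),(np.hypot(*v.T)*1000).round(1),end=' ')
    w=mk[1]-mk[0];w2=fn[0]-fn[1];print('dirs',[(188.4-np.degrees(np.arctan2(q[1],q[0]))%360).round(1) for q in(w,w2)])
```

```text
ring 0.052 [0.5474 0.0655 0.0327] [-0.4  0.1  0.6  0.7 -1.1 -0.5  0.9  0.2 -0.6]
ring 0.058 [0.5457 0.0659 0.032 ] [-0.4  0.1  0.6  0.7 -1.1 -0.5  0.9  0.2 -0.5]
dial [0.5482 0.0641] [ 0.8 -0.9 -0.4  0.7 -0.6]
mark [88.4 88.6] [44.2 55.6] fin [14.1 13.7] [40.2 26.9] dirs [np.float64(89.2), np.float64(14.9)]
mark [85.8 86.5] [46.5 57.9] fin [16.2 16.8] [42.9 29.5] dirs [np.float64(89.2), np.float64(14.9)]
mark [87.1 87.5] [45.3 56.8] fin [15.2 15.3] [41.6 28.2] dirs [np.float64(89.2), np.float64(14.9)]
mark [87.7 88. ] [44.2 55.7] fin [13.9 13.4] [40.8 27.4] dirs [np.float64(89.2), np.float64(14.9)]
```

Results: ring centre about (0.546, 0.066), mark at about 88.3° and fin at about 14.3°, so the ring must turn about 74° clockwise. I'll push with closed fingertips. Turning the tool forward should also show whether its drifted tilt recovers.

>>> carry_out --series '[[[0, 0, 0], 7], [[0, 0, 0], 7], [[0, 0, 0], 7], [[0, 0, 0], 7], [[0, 0, 0], 7], [[0, 0, 0], 7], [[0, 0, 0], 7], [[0, 0, 0], 7], [[0, 0, 0], 7], [[0, 0, 0], 0]]' --fingers 0

```text
clock: 14.97
position: [0.4889, 0.0523, 0.1841]
ee_rot: [-0.001, 0.995, -0.022, -0.099]
contact_force: [-0.1, 1.5, -0.0]
width: 0.0004
```

```bash
cat >> h.py <<'E'
C=np.array([.546,.066]); 
def pol(phi,r,off,z): # radial r, tangential offset (mm, + = ccw side behind fin)
    a=np.radians(188.4-phi);u=np.array([np.cos(a),np.sin(a)]);t=np.array([-u[1],u[0]])
    return np.r_[C+u*r/1000+t*off/1000,z]
def inv(P):
    v=P[:2]-C;return (188.4-np.degrees(np.arctan2(v[1],v[0]))%360).round(1),(np.hypot(*v)*1000).round(1)
E
python3 -c "
from h import *
s=st(pol(14.3,40,28,.12));print(inv(s['position']))"
```

```text
14.97 [0.4889 0.0523 0.1841] jaw -2.56 z [-0.197  0.007 -0.98 ] w 0.0004 f [-0.1  1.5 -0. ] m [-0.04 -0.1  -0.01]
move [27.1  9.3 59.9]
(np.float64(-5.1), np.float64(58.7))
```

The tilt keeps growing slightly during turning rows. The finger block can therefore push with translation only, keeping its orientation, and that also clears the inner knob. I approach the side behind the fin.

>>> carry_out --series '[[[27, 6, 20], 0], [[0, 0, 20], 0], [[0, 0, 0], 0]]'

```text
clock: 15.22
position: [0.5048, 0.0446, 0.1375]
ee_rot: [-0.002, 0.995, -0.018, -0.1]
contact_force: [-1.2, 0.3, -0.6]
width: 0.0001
```

```bash
python3 -c "
from h import *
s=st(pol(14.3,38,30,.067));print(inv(s['position']))"
```

```text
15.22 [0.5048 0.0446 0.1375] jaw -2.06 z [-0.199  0.007 -0.98 ] w 0.0001 f [-1.2  0.3 -0.6] m [-0.   -0.02  0.  ]
move [14.5  4.5 69. ]
(np.float64(-19.1), np.float64(46.5))
```

>>> carry_out --series '[[[6, 2, 23], 0], [[6, 2, 23], 0], [[4, 2, 18], 0], [[0, 0, 0], 0]]'

```text
clock: 15.55
position: [0.506, 0.0375, 0.0702]
ee_rot: [-0.002, 0.995, -0.013, -0.1]
contact_force: [-0.1, -0.4, -0.2]
width: 0.0001
```

```bash
python3 -c "
from h import *
s=st(pol(14.3,38,30,.067));print(inv(s['position']))"
```

```text
15.55 [0.506  0.0375 0.0702] jaw -1.53 z [-0.2    0.006 -0.98 ] w 0.0001 f [-0.1 -0.4 -0.2] m [-0.08 -0.1  -0.01]
move [-0.3 -2.5  3.3]
(np.float64(-27.0), np.float64(49.1))
```

```bash
cat >> h.py <<'E'
def way(phi,r=38,z=.068,extra=0):
    a=np.radians(188.4-phi);t=np.array([-np.sin(a),np.cos(a)])
    return pol(phi,r,4+14.5*abs(t[0])+11*abs(t[1])+extra,z)-[.0015,0,0]
def plan(phis):
    s=st();p=s['position'];R=Rt(s)
    print(inv(p))
    for f in phis:
        w=way(f);print(f,w.round(4),'step',(R.T@(w-p)*1000).round(1));p=w
E
python3 -c "
from h import *
plan([14.3,22,30,38,46,54,62,70,78,84,88.3])"
```

```text
15.55 [0.506  0.0375 0.0702] jaw -1.53 z [-0.2    0.006 -0.98 ] w 0.0001 f [-0.1 -0.4 -0.2] m [-0.08 -0.1  -0.01]
(np.float64(-27.0), np.float64(49.1))
14.3 [0.505  0.0536 0.068 ] step [ -0.9 -16.    2.5]
22 [0.5033 0.0573 0.068 ] step [-1.8 -3.7  0.4]
30 [0.502  0.0618 0.068 ] step [-1.4 -4.4  0.3]
38 [0.5012 0.0667 0.068 ] step [-0.9 -4.9  0.2]
46 [0.5012 0.0721 0.068 ] step [-0.1 -5.4  0. ]
54 [0.5022 0.0777 0.068 ] step [ 0.8 -5.6 -0.1]
62 [0.5041 0.0834 0.068 ] step [ 1.7 -5.7 -0.3]
70 [0.5071 0.089  0.068 ] step [ 2.8 -5.6 -0.6]
78 [0.5112 0.0941 0.068 ] step [ 3.9 -5.3 -0.8]
84 [0.5149 0.0976 0.068 ] step [ 3.6 -3.6 -0.7]
88.3 [0.5179 0.0999 0.068 ] step [ 2.9 -2.3 -0.6]
```

>>> carry_out --series '[[[-1, -8, 1], 0], [[-1, -8, 1], 0], [[-2, -4, 0], 0], [[-2, -5, 0], 0], [[-1, -5, 0], 0], [[0, 0, 0], 0]]'

```text
clock: 16.05
position: [0.5006, 0.0683, 0.0741]
ee_rot: [0.001, 0.995, -0.011, -0.097]
contact_force: [-0.9, -2.1, -0.8]
width: 0.0002
```

```bash
python3 -c "
from h import *
plan([38,46,54,62])"
```

```text
16.05 [0.5006 0.0683 0.0741] jaw -1.23 z [-0.194  0.001 -0.981] w 0.0002 f [-0.9 -2.1 -0.8] m [-0.24  0.02  0.01]
(np.float64(11.3), np.float64(45.4))
38 [0.5012 0.0667 0.068 ] step [1.8 1.5 5.8]
46 [0.5012 0.0721 0.068 ] step [-0.1 -5.4  0. ]
54 [0.5022 0.0777 0.068 ] step [ 0.8 -5.6 -0.2]
62 [0.5041 0.0834 0.068 ] step [ 1.8 -5.7 -0.4]
```

>>> carry_out --series '[[[1, -3, 4], 0], [[0, -5, 3], 0], [[1, -5, 1], 0], [[2, -5, 1], 0], [[0, 0, 0], 0]]'

```text
clock: 16.47
position: [0.5025, 0.0875, 0.0659]
ee_rot: [0.002, 0.995, -0.01, -0.097]
contact_force: [-0.1, -1.8, 1.8]
width: -0.0002
```

```bash
python3 -c "
from h import *
plan([54,62,70,78,84])
s,d=shot('top','t2');b=d['frame'][190:270,290:380];cv2.imwrite('pics/c6.png',cv2.resize(b,(720,640))[:600])"
```

```text
16.47 [0.5025 0.0875 0.0659] jaw -1.17 z [-0.194 -0.001 -0.981] w -0.0002 f [-0.1 -1.8  1.8] m [-0.2   0.   -0.01]
(np.float64(34.7), np.float64(48.5))
54 [0.5022 0.0777 0.068 ] step [-0.5  9.8 -2. ]
62 [0.5041 0.0834 0.068 ] step [ 1.8 -5.7 -0.4]
70 [0.5071 0.089  0.068 ] step [ 2.8 -5.6 -0.6]
78 [0.5112 0.0941 0.068 ] step [ 3.9 -5.3 -0.8]
84 [0.5149 0.0976 0.068 ] step [ 3.6 -3.6 -0.7]
```

View pics/c6.png

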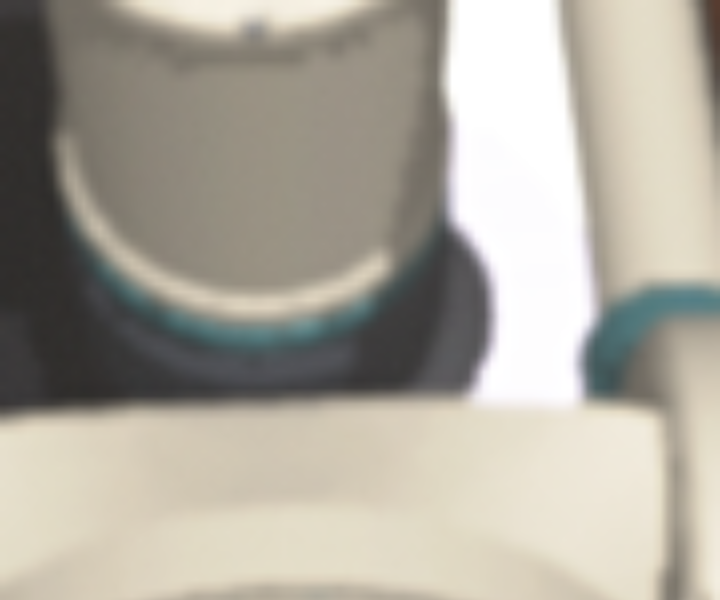

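That crop only shows the arm covering the dial, and it was my twelfth and last viewing. From here I verify numerically with masks. From geometry the fin is at about 62°, so I continue in small steps.

>>> carry_out --series '[[[4, 0, 0], 0], [[3, -3, -1], 0], [[3, -3, -1], 0], [[0, 0, 0], 0]]'

```text
clock: 16.85
position: [0.511, 0.0942, 0.065]
ee_rot: [0.001, 0.995, -0.01, -0.101]
contact_force: [-2.5, -1.5, 0.8]
width: -0.0
```

```bash
cat >> h.py <<'E'
def finphi(p):
    from scipy.optimize import brentq
    def g(f):
        a=np.radians(188.4-f);u=np.array([np.cos(a),np.sin(a)]);t=np.array([-u[1],u[0]]);v=(p[:2]+[.0015,0]-C)*1000
        return v@t-(4+14.5*abs(t[0])+11*abs(t[1]))
    f=brentq(g,inv(p)[0]+1,inv(p)[0]+70);a=np.radians(188.4-f)
    print('fin est',round(f,1),'radial',((p[:2]-C)*1000@np.array([np.cos(a),np.sin(a)])).round(1))
E
python3 -c "
from h import *
s=st(way(78));finphi(s['position'])"
```

```text
16.85 [0.511  0.0942 0.065 ] jaw -1.19 z [-0.2  -0.   -0.98] w -0.0 f [-2.5 -1.5  0.8] m [-0.22  0.13  0.04]
move [-0.5  0.1 -2.9]
fin est 77.9 radial 38.7
```

```bash
cat > chk.py <<'E'
from h import *
import sys
def dirn(P): v=P[0]-P[1];return (188.4-np.degrees(np.arctan2(v[1],v[0]))%360)
def meas(d,phi0):
    g=cv2.cvtColor(d['frame'],6)
    # sample annuli about the axis at fin-top height (white strip) and dial height (dark mark)
    for n,z,rr,rng in(('strip',.081,np.arange(28,42,1),np.arange(phi0-25,phi0+25,.5)),('fin side/shadow',.081,np.arange(28,42,1),[]),('mark',.048,np.arange(46,52,1),np.arange(60,120,.5))):
        if len(rng)==0: continue
        px=proj(d,[pol(f,r,0,z) for f in rng for r in rr]).astype(np.float32)
        v=cv2.remap(g,px[:,0],px[:,1],cv2.INTER_LINEAR).reshape(len(rng),len(rr)).mean(1)
        print(n,'px',px[len(px)//2].round(),[(float(a),int(b)) for a,b in zip(rng[::4],v[::4])])
if __name__=='__main__':
    s,d=shot(sys.argv[1],sys.argv[2]);meas(d,float(sys.argv[3]))
E
python3 chk.py wrist w9 78
```

```text
strip px [386. 346.] [(53.0, 62), (55.0, 63), (57.0, 64), (59.0, 61), (61.0, 50), (63.0, 47), (65.0, 46), (67.0, 46), (69.0, 43), (71.0, 38), (73.0, 40), (75.0, 149), (77.0, 112), (79.0, 39), (81.0, 38), (83.0, 37), (85.0, 37), (87.0, 37), (89.0, 38), (91.0, 38), (93.0, 37), (95.0, 39), (97.0, 39), (99.0, 38), (101.0, 39)]
mark px [399. 260.] [(60.0, 144), (62.0, 149), (64.0, 149), (66.0, 148), (68.0, 148), (70.0, 146), (72.0, 147), (74.0, 135), (76.0, 149), (78.0, 146), (80.0, 146), (82.0, 148), (84.0, 152), (86.0, 51), (88.0, 50), (90.0, 50), (92.0, 143), (94.0, 148), (96.0, 150), (98.0, 149), (100.0, 146), (102.0, 148), (104.0, 149), (106.0, 149), (108.0, 149), (110.0, 148), (112.0, 146), (114.0, 147), (116.0, 146), (118.0, 130)]
```

The wrist image, sampled at the right heights, puts the fin strip at about 76° and the mark at 88.2°. That leaves about 12°.

>>> carry_out --series '[[[3, -2.5, -1], 0], [[2.5, -2, -1], 0], [[0, 0, 0], 0]]'

```text
clock: 17.15
position: [0.5167, 0.0987, 0.0655]
ee_rot: [0.001, 0.995, -0.01, -0.101]
contact_force: [-0.8, -1.1, 0.2]
width: 0.0001
```

```bash
cat >> chk.py <<'E'
def fine(d,phi0):
    g=cv2.cvtColor(d['frame'],6).astype(np.float32)
    for n,z,r0,r1,rng,sg in(('strip',.081,30,41,np.arange(phi0-9,phi0+9,.1),1),('mark',.048,46,52,np.arange(80,97,.1),-1)):
        for rr in(np.arange(r0,(r0+r1)/2,.5),np.arange((r0+r1)/2,r1,.5),):
            px=proj(d,[pol(f,r,0,z) for f in rng for r in rr]).astype(np.float32)
            v=sg*cv2.remap(g,px[:,0],px[:,1],1).reshape(len(rng),-1).mean(1);k=v>(v.max()+v.min())/2
            print(n,'centre',rng[k].mean().round(2),'width',(k.sum()*.1).round(1),'contrast',v.max()-v.min())
if __name__=='__main__': fine(d,float(sys.argv[3]))
E
python3 -c "
from h import *
s=st(way(88.3));finphi(s['position'])"; python3 chk.py wrist w10 86 | grep centre
```

```text
17.15 [0.5167 0.0987 0.0655] jaw -1.21 z [-0.202 -0.    -0.979] w 0.0001 f [-0.8 -1.1  0.2] m [-0.24  0.13  0.04]
move [ 0.7 -1.1 -2.7]
fin est 86.5 radial 38.1
strip centre 85.35 width 2.8 contrast 133.97142
strip centre 85.25 width 2.4 contrast 128.39037
mark centre 88.3 width 6.1 contrast 102.74968
mark centre 88.25 width 5.8 contrast 103.44856
```

>>> carry_out --series '[[[2, -0.5, -1], 0], [[0, 0, 0], 0]]'

```text
clock: 17.37
position: [0.5185, 0.0996, 0.0659]
ee_rot: [0.001, 0.995, -0.01, -0.102]
contact_force: [-0.7, -0.4, 1.0]
width: 0.0004
```

```bash
python3 chk.py wrist w11 87 | grep centre; python3 -c "
from h import *
s=st(way(88.3))"
```

```text
strip centre 88.2 width 2.7 contrast 132.93999
strip centre 88.05 width 2.4 contrast 126.505066
mark centre 88.3 width 6.1 contrast 104.46126
mark centre 88.2 width 5.7 contrast 104.04199
17.42 [0.5185 0.0997 0.0659] jaw -1.22 z [-0.202  0.001 -0.979] w 0.0001 f [-0.6 -1.5  0.3] m [-0.16  0.06  0.02]
move [-1.  -0.2 -2. ]
```

Aligned to about 0.2°. I back off and check from a clear view with the top camera.

>>> carry_out --series '[[[-8, -2, -3], 0], [[-15, 0, -8], 0], [[-10, 0, -25], 0], [[-5, 0, -35], 0], [[-15, 0, -30], 0], [[-30, 0, -25], 0], [[-35, 0, -20], 0], [[-35, 0, 0], 0], [[-30, 0, 0], 0], [[0, 0, 0], 0]]'

```text
clock: 18.25
position: [0.366, 0.1117, 0.2561]
ee_rot: [-0.006, 0.996, -0.011, -0.093]
contact_force: [-0.7, -0.8, -0.5]
width: -0.0002
```

>>> carry_out --series '[[[-20, 25, -5], 0], [[-10, 35, -5], 0], [[0, 40, -5], 0], [[0, 40, -5], 0], [[0, 40, -5], 0], [[0, 40, -5], 0], [[0, 40, -5], 0], [[0, 0, 0], 0]]'

```text
clock: 18.92
position: [0.3391, -0.1544, 0.2978]
ee_rot: [-0.007, 0.997, -0.005, -0.079]
contact_force: [0.8, -0.5, 1.6]
width: 0.0
```

```bash
python3 chk.py top t3 88 | grep centre
python3 - <<'E'
from h import *; import pickle
s=st(); t=pickle.load(open('t3.pkl','rb'))[1]; t0=pickle.load(open('im0.pkl','rb'))['top']
for n,roi,z,th in(('tape',(265,300,310,345),.019,110),('timer',(390,290,440,340),.019,110)):
    for d in(t0,t):
        k=blobs(d['frame'].min(2)>th,roi)
        if k: print(n,np.r_[onz(d,k[0][:,0],z).min(0)[:2],onz(d,k[0][:,0],z).max(0)[:2]].round(4))
h=cv2.cvtColor(t['frame'],cv2.COLOR_BGR2HSV)
k=blobs(((h[...,0]<15)&(h[...,1]>100)),(350,140,450,290),100)
for c in k[:2]:
    P=onz(t,c[:,0],.0807)[:,:2]; o=np.array([.5766,.0069]);a=np.radians(8.4);Q=(P-o)@np.array([[np.cos(a),-np.sin(a)],[np.sin(a),np.cos(a)]])
    print('bottle body machine xy',Q.min(0).round(3),Q.max(0).round(3))
def knob(d):
    px=proj(d,[np.r_[C+np.array([np.cos(a),np.sin(a)])*r,.0835] for a in np.radians(np.arange(0,360,3)) for r in np.arange(.005,.013,.001)]).astype(np.float32)
    v=cv2.remap(cv2.cvtColor(d['frame'],6),px[:,0],px[:,1],1).reshape(120,-1).astype(float).mean(1);i=v.argmax();w=np.clip(v-np.median(v)-10,0,None)
    b=np.exp(1j*np.radians(np.arange(0,360,3)));return (i*3,v.max(),np.median(v),np.degrees(np.angle((w*b).sum())))
print('inner line world deg',knob(t0),knob(t))
for n,roi in(('beaker',(160,115,240,195)),):
    print(n,'mean diff',np.abs(t0['frame'][115:195,160:240].astype(int)-t['frame'][115:195,160:240]).mean())
E
```

```text
strip centre 91.45 width 11.0 contrast 92.84774
strip centre 92.3 width 9.3 contrast 156.34909
mark centre 90.75 width 6.6 contrast 146.19336
mark centre 89.8 width 5.5 contrast 121.384766
18.97 [ 0.3386 -0.151   0.2975] jaw -0.47 z [-0.158  0.018 -0.987] w 0.0001 f [0.7 0.5 0.2] m [ 0.01 -0.09  0.06]
tape [0.34   0.131  0.4016 0.1917]
tape [0.34   0.131  0.3998 0.1917]
timer [ 0.3454 -0.1281  0.4166 -0.055 ]
timer [ 0.3454 -0.1243  0.4146 -0.0551]
bottle body machine xy [-0.045 -0.084] [ 0.063 -0.031]
inner line world deg (np.int64(216), np.float64(222.125), np.float64(195.875), np.float64(-142.59534899416587)) (np.int64(216), np.float64(215.25), np.float64(186.875), np.float64(-142.41711726770788))
beaker mean diff 4.71203125
```

Everything checks out, so I hand the job in.

```bash
python3 -c "
from rig import manip
print(manip.sign_off())"
```

```text
the job is handed in; nothing more can be done
None
```

The job is handed in at about 19 s of the 48 s: the bottle lies in the cradle, and the ring's fin points at the mark to within 1–2°.

- **Bottle:** I gripped it standing and tipped it in the pads against the outside of the front end plate. I then set it on the rollers and let go. The picture taken then shows it lying on both rollers between the plates. A last top-camera check found its body at machine x -45 to 63 mm, clear of both plates.
- **Ring:** I pushed the fin about 74° clockwise with closed fingertips. The near wrist view put the fin at 88.1° and the mark at 88.25°. The coarser top view, taken after backing off, disagreed slightly: fin about 91.9°, mark about 90.3°.
- **Inner knob:** its white line did not move (-142.6° before, -142.4° after).
- **Timer and tape:** in place within measuring error. The largest difference was about 4 mm on one edge of the timer, with the opposite edges unchanged.
- **Beaker:** I never went near it. I checked it only by comparing before and after pictures, which differed slightly; I put that down to lighting and shadow.

The tool drifted to about 11° of tilt during its turns, and I could not command it back. I therefore did the ring push with shifts only. I also used up all 12 picture viewings before the final checks, so those are numeric only.

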